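# Load two spacer discs into the lift cassette of a packaging line

### The arm

A 6-joint arm with a two-finger parallel gripper is mounted at the origin on the work surface. World frame = base frame: x ahead of the robot, y to its left, z up, the work surface at z = 0. Lengths are in m, angles in rad, forces in N, time in s.
With the tool pointing down it reaches from about 0.35 to 0.775 m from the base axis. Payload 5.5 kg.
Tool frame: the origin (TCP) lies midway between the tips of the shut fingers; the grasp point (between the pads) lies 19 mm behind it (pinch_z is the distance from the TCP to the grasp point, in m); z points along the fingers, x is the direction in which the jaws open and shut, and the axes are right-handed (so a half turn about z gives the same grasp; the last joint's range is limited). The gripper opens to 85 mm and grips with 20 to 120 N. Pads are 22 mm wide; open, the fingers measure 114 mm over their backs; the gripper's body (76 mm by 85 mm) begins 54 mm behind the grasp point. The pads swing forward as they close: fully open they stand 13 mm farther back than shut.
Start: joints at [-1.329, 0.313, 0.046, 1.304, 0, 1.431], TCP at [0.214, -0.534, 0.231] pointing down, gripper open.
Joint ranges: [-2.76, 2.76], [-0.86, 1.69], [-1.03, 1.26], [-2.2, 2.34], [-1.47, 1.5], [-3.14, 3.14]. Speed limits (rad/s): [2.57, 2.57, 3.14, 3.14, 3.14, 3.14].

### API

Orientations are given as a unit quaternion [w, x, y, z].
In Python, from workcell import get_state, read_camera, camera_info, hand_in, trace, pinch_z gives the robot as it stands. The module is installed in compiled form; this text tells all that it offers.
- The arm moves only by the tool arm_command, never from a script. Its argument "steps" is text: rows parted by semicolons, each of 4 numbers parted by spaces: the shift along the world's x, y, z in mm, then the turn about the world's z in rad. In form: tx ty tz spin; .... A call has 1 to 20 rows; each row is the pose to reach, as a shift and turn from the pose measured when the call began; what a row does not reach only later rows make up. A row lasts 1/8 s, in which the tool goes at most 62.5 mm and 10.7 degrees, less where a joint would pass 70% of its speed; a pose out of reach is approached as far as the arm can. A call with a gripper value outside its range is refused whole. "fingers" is the gripper command: -1 is shut, 1 is fully open, values between are in proportion, set as the call begins (left out, the last holds). The fingers move at their own pace and stop on an object; "newtons" is the grip in N (left out, the last holds). Time passes only in rows, so rows that repeat a pose let the fingers close. It gives the time, the measured TCP pose, the force and the opening at its end, in the units of the state.
- get_state(): the state, without advancing time (a new reading comes with each control period).
- read_camera(name): name is "scene" or "top" or "wrist"; returns the picture (420x560x3 uint8, red, green, blue); there is no depth.
- camera_info(name): a dict with "mtx" (3x3 intrinsics, pixels), "R" (3x3) and "t" (3): a world point X has camera coordinates R X + t. Camera axes: x right, y down, z forward; pixel columns grow to the right and rows downward; lengths in m; the calibration is good to about 2 mm. A picture is of the moment at which its call begins: read the wrist's pose just before it. camera_info takes no time and is no camera call; for the wrist camera it gives the pose at the moment of the call.
- hand_in(): hands the job in, once; it reports no verdict.
Trained networks look in the newest picture that a camera, given by its name, has taken for a name from the list of things; names that differ only in an ending like _2 or _b are one class to them, and where a whole thing is asked for, a point or a joint stands for the part that bears it (a point fixed in the world has none). Each returns a list of dicts, best first, with "score" (0 to 1); they miss things now and then, are a little off and sometimes report something else, mostly with a low value. They report only what shows in the picture. A call takes as long as a camera call. They do not tell look-alikes from the thing itself.
- trace(camera, name): "mask" (420x560 bool, what is visible of it) and "box" ([left, top, width, height] in pixels, round what is visible of it).
The state is a dict: "clock": time; "joint_pos": joint angles; "qvel": joint speeds; "tau": joint torques, N m; "tcp_pos": TCP position; "orientation": TCP orientation; "wrist_force": force on the tool from outside, world axes, zero at the start; "ft_torque": the same for the moment, N m; "finger_gap": finger opening in m.
Only numpy, scipy, OpenCV 4.12 (cv2) and the standard library are available. Lean on these libraries where they do the work, as an engineer would, in place of code of your own. Each camera call takes 0.05 s, during which the arm holds its last target.

### The job

Turn the index wheel until the single-bar mark is centred in its window, which brings the bottom slot of the three-slot cassette level with the deck, and slide the white disc with the hole across the deck fully home into that slot. Then turn the wheel until the three-bar mark is centred in the window and slide the solid white disc fully home into the top slot. Slide the discs without lifting them off the deck, leave the wheel on the three-bar mark, and leave everything else on the bench where it is.

Things in the scene. Friction and masses are not known exactly. Their poses are not given: they have to be found in the camera images.
- station: Fixed loading station of grey metal on the bench. Origin on the bench top, straight below the centre of a disc that is fully home in the cassette. x: the direction in which discs slide into the cassette; y: left seen along x; z up. A side shelf with bystanders lies left of the cassette at deck height (x -68 to 95, y 98 to 230 mm).
- deck_middle (a point): On the deck's top face, straight in front of the cassette: station x -150, y 0, z 66 mm; station's axes. The deck is smooth and flat: station x -235 to -68, y -230 to 230 mm. The discs start flat on it, one left and one right (which is which varies), centres 126 to 155 mm from the middle in y, at station x -165 to -130 mm.
- deck_notch (a point): Middle of the notch in the deck's far edge, at deck height; station's axes: 45 mm along x (station x -113 to -68), 88 mm wide in y, open below to 6 mm above the bench, so that fingers behind a disc can dip below deck level. From the deck's far edge to the cassette's slots (station x -35) is a gap that the discs bridge as they slide.
- cassette: Grey plastic cassette on the lift behind the deck, moved up and down by the wheel; front, top and middle open. Axes as the station's; origin on the middle slot's floor at the centre of a fully home disc (x 0, y 0), where two back posts stop it. Side walls 126 mm apart, 40 mm above the origin, flared at the mouth (x -55 to -35 mm) to about 144 mm.
- bottom_slot (a point): On the floor of the cassette's bottom slot, at the centre of a fully home disc. Slots are 14 mm high, 20 mm apart; the floor is two ribs under the disc's left and right edges (|y| 42 to 63, x -35 to 45 mm). A home disc stands 25 mm out of the slot. A selected slot's floor is 3 mm below the deck: an 8 mm disc has 3 mm to spare above and below.
- top_slot (a point): On the floor of the cassette's top slot, at the centre of a fully home disc; the slot is like the bottom one, 40 mm above it.
- wheel (a joint): Angle of the index wheel in rad, anticlockwise from above, -0.95 to 0.95. -0.785: single bar centred in the window, bottom slot level with the deck. 0: two bars, middle slot. 0.785: three bars, top slot. The cassette sinks 25.5 mm per rad. Stiff (about 4 N at the post), no detents, stays where left. Starts between about -0.4 and 0.45.
- wheel_axis (a point): Centre of the top face of the white index wheel (160 mm across, axis vertical), right of the cassette: station x 20, y -235, z 100 mm; station's axes, fixed. Black radial bars on the face are its marks: one, two and three bars, 45 degrees apart.
- wheel_post (a point): Black upright post on the wheel's top face, by which it is turned: 18 mm across, 46 mm tall, 60 mm from the wheel's axis, opposite the two-bar mark (towards station -x when the joint is 0). The point lies on the post's axis, 27 mm above the wheel's face. Its axes turn with the wheel.
- window (a point): Centre of the fixed window, 38 mm (x) by 40 mm (y), 56 mm beyond the wheel's axis towards station +x, in an aluminium plate 3 mm thick, top face 107 mm above the bench (this point), that covers the far half of the wheel from 12 mm beyond its axis.
- ring_disc_center (a point): Centre (half-way up) of the white plastic disc with a 52 mm hole, 120 mm across, 8 mm thick, about 110 g, lying flat on the deck. z is its axis.
- solid_disc_center (a point): Centre (half-way up) of the solid white plastic disc, 120 mm across, 8 mm thick, about 130 g, lying flat on the deck. z is its axis.
- tape_roll: Bystander, to be left alone: roll of paper tape standing on the side shelf left of the cassette, 68 mm across, 45 mm high. Origin at the centre of its underside.
- oil_bottle: Bystander, to be left alone: grey plastic bottle on the side shelf left of the cassette, 44 mm across, 130 mm high. Origin at the centre of its underside.
- wrench: Bystander, to be left alone: open wrench lying on the bench to the right. Origin at the centre of its underside.
- screwdriver: Bystander, to be left alone: screwdriver lying on the bench to the left. Origin at the centre of its underside.
- grease_jar: Bystander, to be left alone: grey jar on the bench to the right, 70 mm across, 80 mm high. Origin at the centre of its underside.
- label_reel: Bystander, to be left alone: white reel of blank labels on the bench to the left, 150 mm across, 90 mm high. Origin at the centre of its underside.
- carton: Bystander, to be left alone: small cardboard carton on the bench to the left, 130 x 90 x 70 mm. Origin at the centre of its underside.
Things that resemble listed ones, but are neither listed nor needed, are in the scene too. What is shaped like the part that bears ring_disc_center but blue or green is not meant.

How it is judged:
On the way, in this order (a step that is already met when the one before it is completed fails the run):
1. the single-bar mark is centred in the window (wheel within 0.13 rad) (value of joint wheel between -0.915 and -0.655 rad), for 0.3 s.
2. the disc with the hole is fully home in the bottom slot (x of ring_disc_center in the frame of cassette between -0.007 and 0.006 m and y of ring_disc_center in the frame of cassette between -0.006 and 0.006 m and z of ring_disc_center in the frame of cassette between -0.02 and -0.01 m and angle between the z axis of ring_disc_center and the z axis of cassette, either way round below 0.06 rad), for 0.2 s.
3. the three-bar mark is centred in the window (wheel within 0.13 rad) (value of joint wheel between 0.655 and 0.915 rad), for 0.3 s.
4. the solid disc is fully home in the top slot (x of solid_disc_center in the frame of cassette between -0.007 and 0.006 m and y of solid_disc_center in the frame of cassette between -0.006 and 0.006 m and z of solid_disc_center in the frame of cassette between 0.02 and 0.03 m and angle between the z axis of solid_disc_center and the z axis of cassette, either way round below 0.06 rad), for 0.2 s.
At the end, for the whole second after the job is handed in: The disc with the hole lies flat and fully home (within 7 mm of the back stop, within 6 mm sideways) in the cassette's bottom slot, the solid disc likewise in the top slot, and the wheel rests with the three-bar mark in the window (within 0.13 rad) (all of step 2 and all of step 3 and all of step 4 and velocity of joint wheel between -0.05 and 0.05 rad/s); the robot touches nothing.
It fails at once if a disc is lifted off the deck (its centre more than 25 mm above where it lies) (height (world z) of any of ring_disc_center, solid_disc_center above 0.095 m).
It fails at once if another thing on the bench is moved by more than 30 mm (distance of any of tape_roll, oil_bottle, wrench, screwdriver, grease_jar, label_reel, carton from where it was at the start of the episode above 0.03 m).
It also fails if it takes over 72 s, if anything falls off the work surface, if the arm or the gripper's body presses on something with over 40 N, if the wrist force passes 120 N, or if a joint passes its speed limit or range.

## Working session

There is one attempt and no reset: what is moved stays moved. The work goes in short steps, Python scripts to look and compute and a tool call to move; the robot and the scene stay as the last step left them, time stands still between calls to the robot, and variables do not carry over. Pictures are saved under pics/ and viewed, and the job is handed in when it is done.

Besides the shell and the picture viewer there is one more tool, called by a JSON object that holds its "method" and its "body", one argument or row to a line. arm_command: Moves the arm, as the interface text tells. Its arguments: {"type":"object","properties":{"steps":{"type":"string"},"fingers":{"type":"number"},"newtons":{"type":"number"}},"required":["steps"]}

```bash
mkdir -p pics; ls
python3 - <<'E'
from workcell import *
import cv2,json
s=get_state()
for k,v in s.items(): print(k,v)
print(pinch_z)
for c in ["scene","top","wrist"]:
    im=read_camera(c); cv2.imwrite(f"pics/{c}0.png",im[:,:,::-1])
    i=camera_info(c); print(c,i)
E
```

```text
pics
clock 0.0
joint_pos [-1.32858392e+00  3.14020398e-01  4.50162262e-02  1.30359075e+00
  2.34684173e-05  1.43119907e+00]
qvel [-1.34918541e-04  3.26635960e-05 -7.83841873e-04 -1.18910519e-03
 -2.41455250e-04  1.26999387e-03]
tau [-9.36357792e-04 -4.80626893e+01  2.98533869e+01  1.92409067e-02
 -3.13079145e-04 -5.84569193e-06]
tcp_pos [ 0.21412623 -0.53311749  0.23041271]
orientation [-6.11160529e-04  8.28432043e-01 -5.60088869e-01 -6.59811778e-04]
wrist_force [-0.19624785  1.59799466  0.56847575]
ft_torque [-0.01028635 -0.03243125 -0.0246245 ]
finger_gap 0.08526015750595382
0.0187
scene {'mtx': array([[414.43572708,   0.        , 277.86291322],
       [  0.        , 414.43572708, 204.70441894],
       [  0.        ,   0.        ,   1.        ]]), 'R': array([[-0.45012754,  0.89276219, -0.0189966 ],
       [ 0.53356707,  0.25184258, -0.80739179],
       [-0.71602471, -0.37356524, -0.58970978]]), 't': array([ 0.16811102, -0.21209418,  1.69645621])}
top {'mtx': array([[531.73775558,   0.        , 280.41383355],
       [  0.        , 531.73775558, 210.37930727],
       [  0.        ,   0.        ,   1.        ]]), 'R': array([[ 0.01656428, -0.99985812,  0.00306062],
       [-0.99377618, -0.01680061, -0.11012106],
       [ 0.11015686, -0.0012175 , -0.99391347]]), 't': array([0.04899961, 0.48097796, 1.63168335])}
wrist {'mtx': array([[316.4559857 ,   0.        , 277.94254854],
       [  0.        , 316.4559857 , 207.60154086],
       [  0.        ,   0.        ,   1.        ]]), 'R': array([[ 3.72791317e-01, -9.27915103e-01, -4.41838748e-04],
       [-8.80554163e-01, -3.53914087e-01,  3.15228781e-01],
       [-2.92661920e-01, -1.17125489e-01, -9.49015606e-01]]), 't': array([-0.57379595, -0.04088713,  0.37937716])}
```

View pics/top0.png

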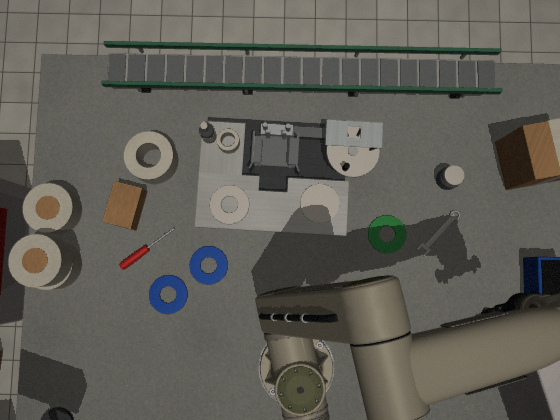

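View pics/scene0.png

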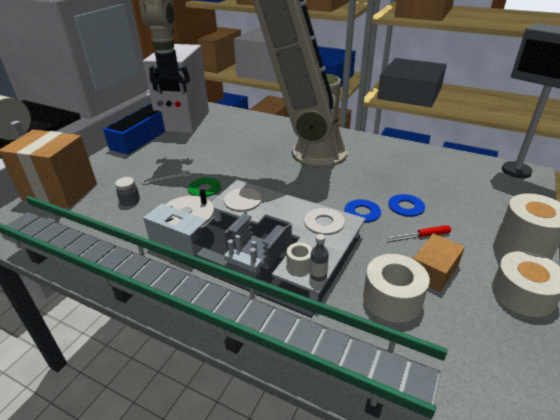

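View pics/wrist0.png

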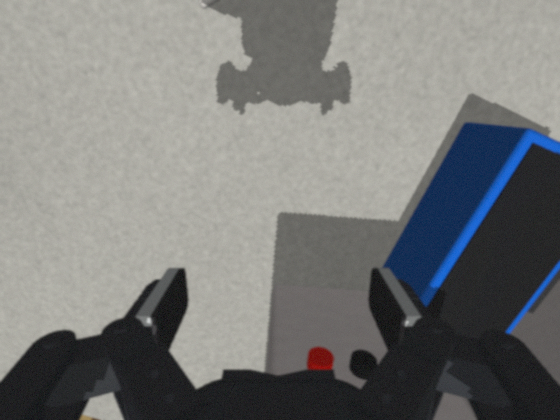

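Top view: the station spans about columns 195-380, rows 118-235. The ring disc is at about (229,204), the solid disc at (320,202), the wheel at (352,150) and its post at about (345,165). I'll zoom in next.

```bash
cat > h.py <<'E'
import numpy as np,cv2
from workcell import *
def ray(cam,u,v,z,ci=None):
    i=ci or camera_info(cam); K,R,t=map(np.asarray,(i['mtx'],i['R'],i['t']))
    c=-R.T@t; d=R.T@np.linalg.inv(K)@np.array([u,v,1.]); return c+d*(z-c[2])/d[2]
def proj(cam,X,ci=None):
    i=ci or camera_info(cam); K,R,t=map(np.asarray,(i['mtx'],i['R'],i['t']))
    p=K@(R@np.asarray(X,float)+t); return p[:2]/p[2]
E
python3 - <<'E'
from h import *
im=cv2.imread('pics/top0.png')
c=im[105:250,185:395]; cv2.imwrite('pics/top0z.png',cv2.resize(c,None,fx=3.8,fy=3.8,interpolation=cv2.INTER_CUBIC))
read_camera('top')
for n in ['ring_disc_center','solid_disc_center','wheel','wheel_post','cassette','station']:
    for r in trace('top',n)[:4]:
        m=r['mask']; ys,xs=np.nonzero(m); print(n,round(r['score'],2),r['box'],xs.mean().round(2),ys.mean().round(2),m.sum(), ray('top',xs.mean(),ys.mean(),.074).round(4))
E
```

```text
ring_disc_center 0.84 [209.2, 187.6, 39.2, 36.4] 229.14 203.93 963 [0.4919 0.2128 0.074 ]
ring_disc_center 0.75 [365.9, 212.6, 38.7, 40.7] 386.58 233.62 905 [ 0.4097 -0.2642  0.074 ]
ring_disc_center 0.74 [190.9, 245.4, 38.5, 39.2] 208.26 264.96 905 [0.3068 0.2703 0.074 ]
ring_disc_center 0.68 [147.9, 274.5, 39.1, 38.4] 167.79 294.59 992 [0.2172 0.3879 0.074 ]
solid_disc_center 0.61 [299.4, 187.3, 41.4, 34.5] 319.56 203.06 1183 [ 0.4992 -0.0613  0.074 ]
solid_disc_center 0.22 [328.0, 126.6, 54.9, 49.1] 352.6 156.97 1445 [ 0.6432 -0.1613  0.074 ]
wheel 0.61 [329.5, 123.8, 49.5, 50.1] 352.7 156.9 1460 [ 0.6434 -0.1616  0.074 ]
wheel_post 0.87 [327.7, 124.2, 51.4, 55.2] 352.14 156.33 1496 [ 0.6451 -0.1599  0.074 ]
wheel_post 0.38 [217.1, 127.6, 25.8, 26.3] 227.89 140.75 358 [0.6873 0.222  0.074 ]
wheel_post 0.16 [201.6, 122.1, 17.8, 22.3] 207.35 132.37 254 [0.7125 0.2859 0.074 ]
cassette 0.67 [250.0, 120.7, 49.3, 52.0] 274.98 148.48 1808 [0.6656 0.0769 0.074 ]
station 0.74 [195.8, 112.5, 189.1, 122.8] 284.48 170.31 15445 [0.5981 0.0467 0.074 ]
station 0.15 [245.7, 125.0, 54.4, 52.9] 274.62 148.32 1775 [0.6661 0.078  0.074 ]
```

View pics/top0z.png

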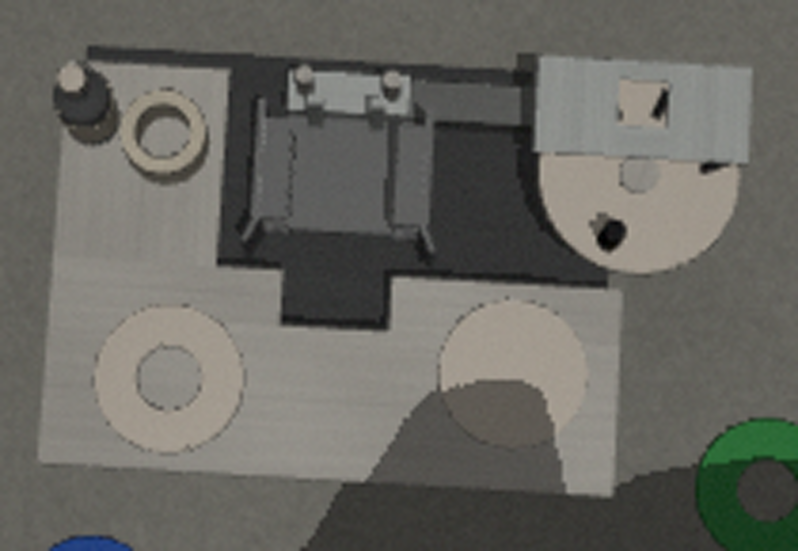

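Run:
```python
from h import *
from scipy.optimize import least_squares
zp=[(38,462),(612,496),(621,290),(282,322),(389,328),(283,268),(391,273),(219,264)]
S=np.array([(-235,230),(-235,-230),(-68,-230),(-113,44),(-113,-44),(-68,44),(-68,-44),(-68,98)])/1000
W=np.array([ray('top',(x+.5)/3.8+184.5,(y+.5)/3.8+104.5,.066)[:2] for x,y in zp])
def f(p):
    c,s=np.cos(p[2]),np.sin(p[2]); return (S@np.array([[c,s],[-s,c]])+p[:2]-W).ravel()
r=least_squares(f,[.65,.08,0],loss='soft_l1',f_scale=.002)
print(r.x, (r.fun.reshape(-1,2)*1000).round(1))
p=r.x; np.save('st.npy',p)
c,s=np.cos(p[2]),np.sin(p[2]); M=np.array([[c,-s],[s,c]])
st=lambda x,y:p[:2]+M@[x,y]
print('origin',st(0,0),'wheel',st(.02,-.235),'win',st(.076,-.235))
i=camera_info('top')
for n,(x,y) in dict(ring=(229.14,203.93),solid=(319.56,203.06)).items():
    X=ray('top',x,y,.074)[:2]; print(n,X,M.T@(X-p[:2]))
# post: foot-top
for z in (.146,):
  for u,v in [(611,236)]:
    X=ray('top',(u+.5)/3.8+184.5,(v+.5)/3.8+104.5,z)[:2]; d=M.T@(X-p[:2])-[.02,-.235]; print('post',X,d,np.linalg.norm(d),'ang',np.arctan2(-d[1],-d[0]))
```

```text
[ 0.64924347  0.07680643 -0.0444179 ] [[ 1.7  0.7]
 [ 0.7 -0.7]
 [ 1.2 -1.3]
 [-0.9  1.7]
 [-1.4 -0.1]
 [ 0.  -0.4]
 [-1.3 -1.2]
 [ 0.   1.8]]
origin [0.64924347 0.07680643] wheel [ 0.65878897 -0.15884986] win [ 0.71473374 -0.16133644]
ring [0.49186651 0.2128494 ] [-0.16326249  0.12892074]
solid [ 0.49917068 -0.06127653] [-0.14379343 -0.14461049]
post [ 0.59824832 -0.13047842] [-0.06174072  0.02565525] 0.06685886916630827 ang -0.39382400565732695
```

Station pose found (residuals under 2 mm): the discs are at station (-163,129) and (-144,-145), inside the given ranges, and the wheel is at about -0.39. Next I'll hover over the post with the jaws tangential.

{"method": "arm_command", "body": {
  "steps": "30 30 10 0.18; 70 70 10 0.36; 110 115 10 0.54; 150 155 10 0.72; 190 195 10 0.90; 230 235 10 1.08; 270 275 10 1.26; 300 310 10 1.44; 330 340 10 1.62; 355 365 10 1.80; 375 385 10 1.98; 388 397 10 2.16; 390 400 0 2.33; 390 400 0 2.33; 390 400 0 2.33",
  "fingers": 0.2,
  "newtons": 30
}}

```text
clock: 2.38
tcp_pos: [0.6041, -0.1338, 0.2315]
orientation: [0.0, 0.842, 0.539, 0.0]
wrist_force: [-1.7, 0.2, 0.4]
finger_gap: 0.0515
```

Run:
```python
from h import *
s=get_state(); print({k:np.round(s[k],4) for k in ('clock','joint_pos','tcp_pos','orientation','finger_gap','wrist_force')})
ci=camera_info('wrist'); im=read_camera('wrist'); cv2.imwrite('pics/w1.png',im[:,:,::-1])
import pickle; pickle.dump(ci,open('w1.pkl','wb'))
im=read_camera('top'); cv2.imwrite('pics/top1.png',im[:,:,::-1])
```

```text
{'clock': np.float64(2.375), 'joint_pos': array([-0.3476,  0.4003,  0.1722,  1.3426, -0.    ,  0.0852]), 'tcp_pos': array([ 0.6041, -0.1338,  0.2315]), 'orientation': array([0.    , 0.8424, 0.5388, 0.    ]), 'finger_gap': np.float64(0.0515), 'wrist_force': array([-1.7344,  0.1893,  0.3869])}
```

View pics/w1.png

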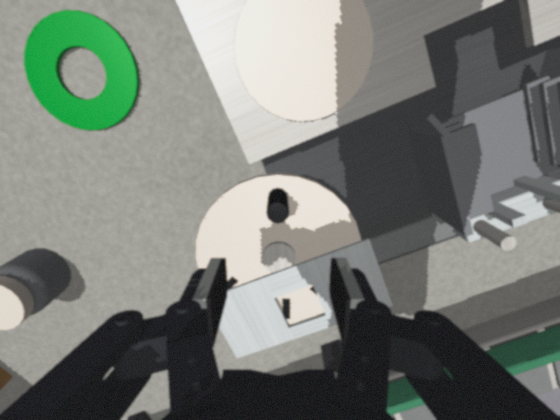

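Run:
```python
from h import *
import pickle
ci=pickle.load(open('w1.pkl','rb')); im=cv2.imread('pics/w1.png')
cv2.imwrite('pics/w1z.png',cv2.resize(im[150:350,180:400],None,fx=3.5,fy=3.5,interpolation=cv2.INTER_CUBIC))
p=np.load('st.npy'); c,s=np.cos(p[2]),np.sin(p[2]); M=np.array([[c,-s],[s,c]])
for nm,a in dict(axis=(.02,-.235,.1),win=(.076,-.235,.107)).items():
    w=np.append(p[:2]+M@a[:2],a[2]); print(nm,proj('w',w,ci))
for th in (-.5,-.4,-.3,-.2): 
    d=[.02-.06*np.cos(th),-.235-.06*np.sin(th)]
    for z in (.1,.146): print(th,z,proj('w',np.append(p[:2]+M@d,z),ci))
print(proj('w',np.array([0.6041, -0.1338, 0.2315]),ci))
```

```text
axis [277.83355021 257.85652805]
win [299.20073491 308.1616023 ]
-0.5 0.1 [285.25000074 198.41071896]
-0.5 0.146 [286.48416336 215.68648849]
-0.4 0.1 [278.61354958 198.01408421]
-0.4 0.146 [278.64909262 215.22593759]
-0.3 0.1 [271.96813171 198.25469915]
-0.3 0.146 [270.80326699 215.50431488]
-0.2 0.1 [265.39321123 199.12915279]
-0.2 0.146 [263.04328816 216.51746221]
[277.00305422 271.82455067]
```

View pics/w1z.png

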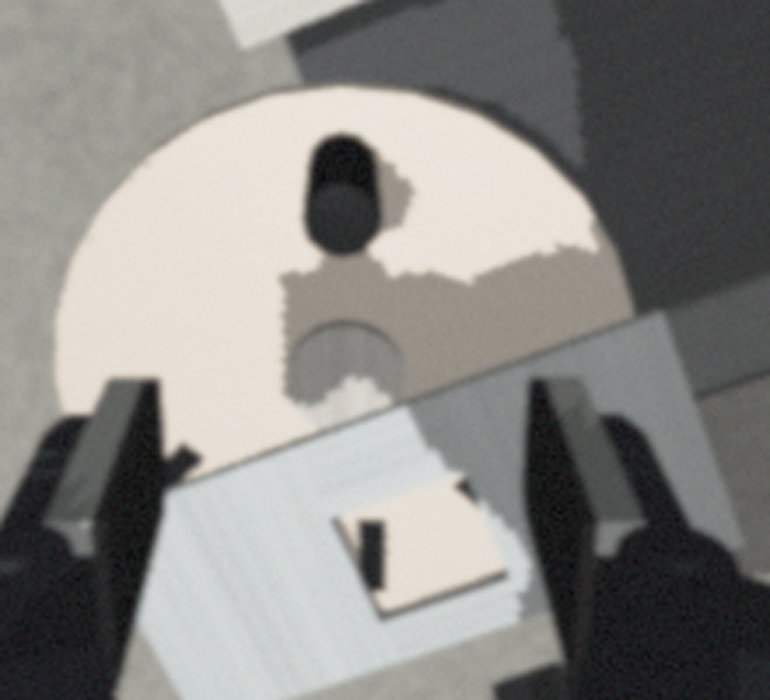

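The post top shows at (278,212), within about 1 mm of the prediction for a wheel angle of about -0.39. I'll descend and grip.

{"method": "arm_command", "body": {
  "steps": "0 0 -40 0; 0 0 -80 0; 0 0 -110 0; 0 0 -121 0; 0 0 -121 0; 0 0 -121 0"
}}

```text
clock: 3.22
tcp_pos: [0.6053, -0.1345, 0.1125]
orientation: [0.001, 0.842, 0.539, 0.001]
wrist_force: [-0.3, 0.3, 0.2]
finger_gap: 0.0512
```

{"method": "arm_command", "body": {
  "steps": "0 0 0 0; 0 0 0 0; 0 0 0 0; 0 0 0 0",
  "fingers": -1,
  "newtons": 30
}}

```text
clock: 3.72
tcp_pos: [0.606, -0.1349, 0.1139]
orientation: [0.002, 0.842, 0.539, 0.002]
wrist_force: [-0.5, -0.0, 5.6]
finger_gap: 0.0174
```

{"method": "arm_command", "body": {
  "steps": "1 3 0 -0.05; 1 6 0 -0.1; 3 9 0 -0.15; 4 11 0 -0.2; 6 14 0 -0.25; 8 16 0 -0.3; 10 18 0 -0.35; 12 20 0 -0.4; 12 20 0 -0.4; 12 20 0 -0.4; 12 20 0 -0.4"
}}

```text
clock: 5.1
tcp_pos: [0.6193, -0.1165, 0.1139]
orientation: [0.004, 0.933, 0.36, 0.002]
wrist_force: [3.0, -3.9, -1.4]
finger_gap: 0.0173
```

```bash
cat > wh.py <<'E'
from h import *
p=np.load('st.npy'); c,s=np.cos(p[2]),np.sin(p[2]); M=np.array([[c,-s],[s,c]])
S=get_state(); t=S['tcp_pos']; d=M.T@(t[:2]-p[:2])-[.02,-.235]
print('theta',np.arctan2(-d[1],-d[0]),'r',np.linalg.norm(d),t,S['wrist_force'].round(1),S['clock'])
E
python3 wh.py
python3 - <<'E'
from h import *
import pickle
ci=camera_info('wrist');im=read_camera('wrist');pickle.dump(ci,open('w2.pkl','wb'))
cv2.imwrite('pics/w2.png',im[:,:,::-1])
im=read_camera('scene');cv2.imwrite('pics/s2z.png',cv2.resize(im[170:280,130:350,::-1],None,fx=3.5,fy=3.5,interpolation=cv2.INTER_CUBIC))
E
```

```text
theta -0.7753394933318845 r 0.057895154930364796 [ 0.6192814  -0.11652964  0.1139395 ] [ 3.  -3.9 -1.4] 5.1
```

View pics/w2.png

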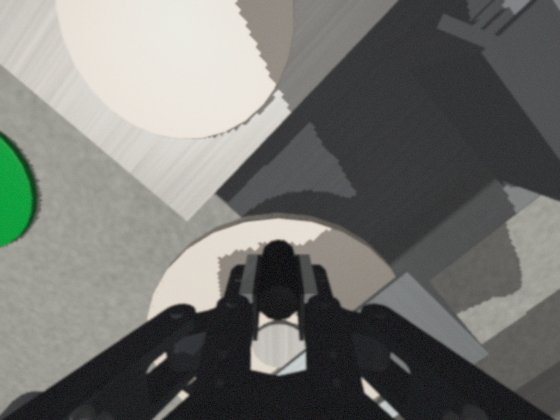

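View pics/s2z.png

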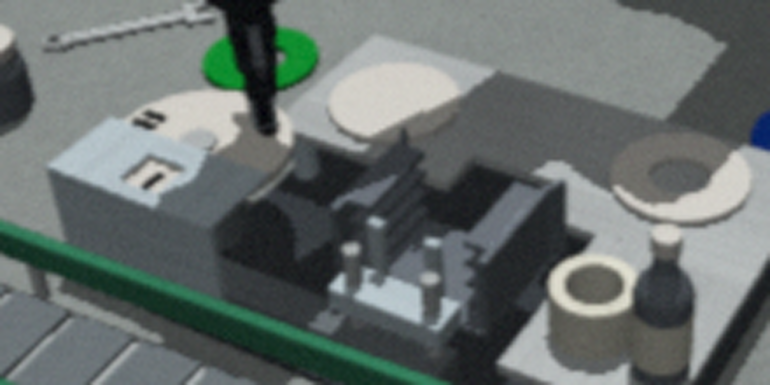

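The single bar shows in the window (scene zoom, about (153,178)) and the grip angle reads -0.775. I'll release and move over the ring disc.

{"method": "arm_command", "body": {
  "steps": "0 0 0 0; 0 0 0 0; 0 0 0 0; 0 0 30 0; 0 0 70 0; -10 20 100 0.1; -25 60 110 0.2; -45 110 110 0.35; -65 160 110 0.5; -85 215 110 0.65; -105 270 110 0.79; -120 310 110 0.79; -127 329 106 0.79; -127 329 106 0.79; -127 329 106 0.79",
  "fingers": -0.3
}}

```text
clock: 7.08
tcp_pos: [0.4924, 0.2121, 0.22]
orientation: [0.003, 0.722, 0.692, 0.003]
wrist_force: [1.0, -0.3, 0.1]
finger_gap: 0.0298
```

Run:
```python
from h import *
import pickle
s=get_state(); print({k:np.round(s[k],4) for k in ('clock','joint_pos','tcp_pos','orientation','finger_gap','wrist_force')})
ci=camera_info('wrist'); im=read_camera('wrist'); cv2.imwrite('pics/w3.png',im[:,:,::-1]); pickle.dump(ci,open('w3.pkl','wb'))
im=read_camera('top'); cv2.imwrite('pics/top3.png',im[:,:,::-1])
cv2.imwrite('pics/top3z.png',cv2.resize(im[105:250,185:395,::-1],None,fx=3.8,fy=3.8,interpolation=cv2.INTER_CUBIC))
```

```text
{'clock': np.float64(7.075), 'joint_pos': array([ 0.2587,  0.2342, -0.0877,  1.24  , -0.003 ,  0.3024]), 'tcp_pos': array([0.4924, 0.2121, 0.22  ]), 'orientation': array([0.0035, 0.7224, 0.6915, 0.0031]), 'finger_gap': np.float64(0.0298), 'wrist_force': array([ 1.0478, -0.2855,  0.1344])}
```

View pics/w3.png

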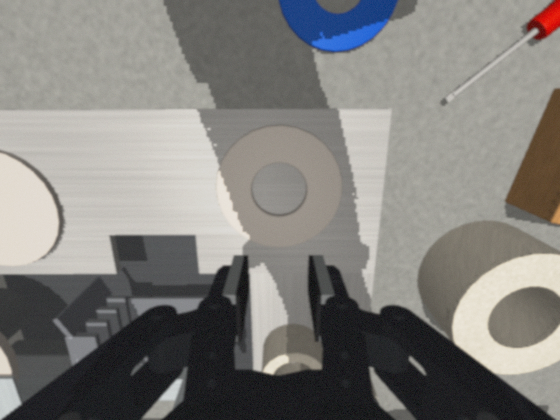

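View pics/top3z.png

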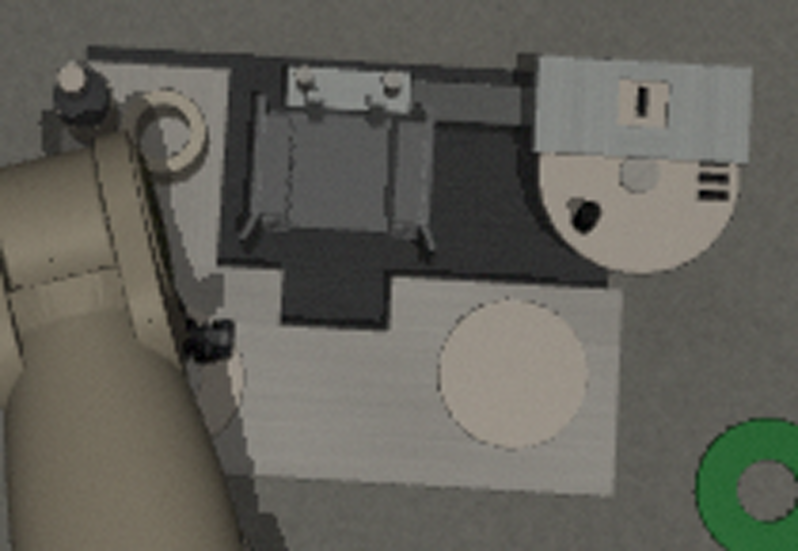

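The single bar at zoom (643,100) is centred in the window (centre about (644,102)). I'll refine the ring and station from the wrist image.

Run:
```python
from h import *
import pickle
ci=pickle.load(open('w3.pkl','rb')); im=cv2.imread('pics/w3.png')
p=np.load('st.npy'); c,s=np.cos(p[2]),np.sin(p[2]); M=np.array([[c,-s],[s,c]])
for a in [(-235,230),(-113,44),(-113,-44),(-68,44),(-68,98)]:
    w=np.append(p[:2]+M@np.array(a)/1000,.066); print(a,proj('w',w,ci).round(1))
v=im.copy()
for a in [(-235,230),(-113,44),(-113,-44),(-68,44),(-68,98)]:
    q=proj('w',np.append(p[:2]+M@np.array(a)/1000,.066),ci); cv2.circle(v,tuple(int(round(k)) for k in q),1,(0,0,255),-1)
# ring overlay
for (cx,cy) in [(.4919,.2128)]:
  for r,z in((.06,.074),(.026,.074)):
    for t in np.linspace(0,2*np.pi,60):
        q=proj('w',(cx+r*np.cos(t),cy+r*np.sin(t),z),ci); v[int(round(q[1])),int(round(q[0]))]=(0,255,0)
cv2.imwrite('pics/w3z.png',cv2.resize(v[90:290,100:410],None,fx=2.5,fy=2.5,interpolation=cv2.INTER_NEAREST))
```

```text
(-235, 230) [391.5 111.7]
(-113, 44) [194.7 236.6]
(-113, -44) [108.4 236.5]
(-68, 44) [198.3 275.4]
(-68, 98) [249.  275.4]
```

View pics/w3z.png

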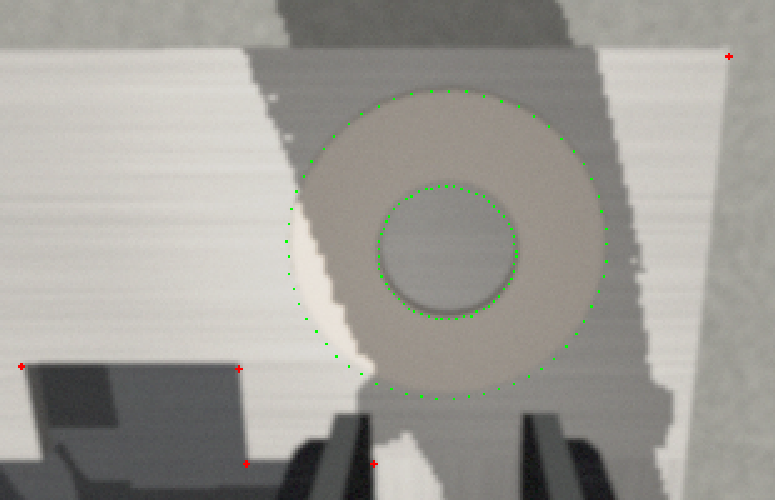

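{"method": "arm_command", "body": {
  "steps": "0 0 -30 0; 0 0 -70 0; 0 0 -110 0; 0 0 -135 0; 0 0 -146 0; 0 0 -150 0; 0 0 -150 0; 0 0 -150 0",
  "fingers": -1
}}

```text
clock: 8.18
tcp_pos: [0.4936, 0.2119, 0.0712]
orientation: [0.004, 0.723, 0.691, 0.004]
wrist_force: [1.1, 0.1, 0.0]
finger_gap: -0.0001
```

{"method": "arm_command", "body": {
  "steps": "0 0 -3 0; 0 -3 -3 0; 1 -10 -3 0; 2 -20 -3 0; 4 -32 -3 0; 5 -44 -3 0; 7 -56 -3 0; 8 -68 -3 0; 10 -80 -3 0; 11 -92 -3 0; 13 -104 -3 0; 14 -115 -3 0; 16 -125 -3 0; 16 -133 -3 0; 17 -137 -3 0; 17 -139 -3 0; 17 -139 -3 0; 17 -139 -3 0"
}}

```text
clock: 10.42
tcp_pos: [0.5105, 0.073, 0.0681]
orientation: [0.004, 0.723, 0.691, 0.004]
wrist_force: [0.5, 0.0, -0.3]
finger_gap: -0.0002
```

Run:
```python
from h import *
import pickle
s=get_state(); print({k:np.round(s[k],4) for k in ('clock','tcp_pos','orientation','finger_gap','wrist_force')})
ci=camera_info('wrist'); im=read_camera('wrist'); cv2.imwrite('pics/w4.png',im[:,:,::-1]); pickle.dump(ci,open('w4.pkl','wb'))
```

```text
{'clock': np.float64(10.425), 'tcp_pos': array([0.5105, 0.073 , 0.0681]), 'orientation': array([0.004 , 0.7227, 0.6911, 0.0041]), 'finger_gap': np.float64(-0.0002), 'wrist_force': array([ 0.4553,  0.0204, -0.2664])}
```

View pics/w4.png

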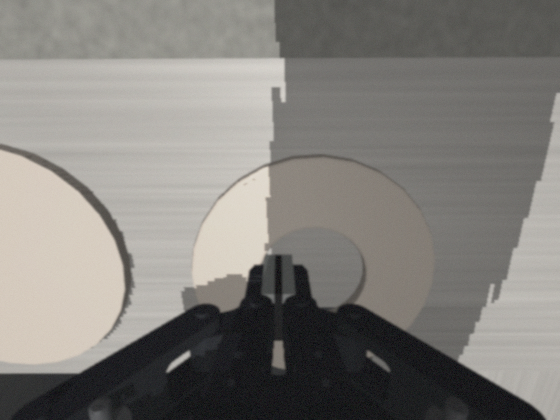

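The ring follows; its centre (about column 313) sits about 17 mm left of the TCP in station y, so it needs about 7 mm more. Then I'll lift out and look.

{"method": "arm_command", "body": {
  "steps": "0 -3 0 0; 0 -6 0 0; 0 -7 0 0; 0 -7 0 0; 0 -5 0 0; 0 -4 10 0; 0 -4 40 0; -20 -3 80 0; -50 -2 80 0; -70 0 80 0; -70 0 80 0; -70 0 80 0"
}}

```text
clock: 11.98
tcp_pos: [0.4417, 0.073, 0.1488]
orientation: [0.005, 0.723, 0.691, 0.005]
wrist_force: [1.2, -0.4, 0.6]
finger_gap: -0.0002
```

```bash
cat > ov.py <<'E'
import sys,pickle
from h import *
p=np.load('st.npy'); c,s=np.cos(p[2]),np.sin(p[2]); M=np.array([[c,-s],[s,c]])
def stw(x,y): return p[:2]+M@np.array([x,y])/1000
def shoot(n,cam='wrist'):
    S=get_state(); print({k:np.round(S[k],4) for k in ('clock','tcp_pos','orientation','finger_gap','wrist_force')})
    print('tcp station mm',(M.T@(S['tcp_pos'][:2]-p[:2])*1000).round(1))
    ci=camera_info(cam); im=read_camera(cam)[:,:,::-1].copy(); cv2.imwrite(f'pics/{n}.png',im); pickle.dump(ci,open(n+'.pkl','wb')); return im,ci
def disc_fit(im,ci,z=.074,x0=None):
    # white disc top contour -> world circle fit through bright mask edges
    pass
E
python3 - <<'E'
from ov import *
im,ci=shoot('w5')
E
```

```text
{'clock': np.float64(11.975), 'tcp_pos': array([0.4417, 0.073 , 0.1488]), 'orientation': array([0.0047, 0.7227, 0.6912, 0.0047]), 'finger_gap': np.float64(-0.0002), 'wrist_force': array([ 1.2149, -0.4264,  0.6038])}
tcp station mm [-207.2  -13. ]
```

View pics/w5.png

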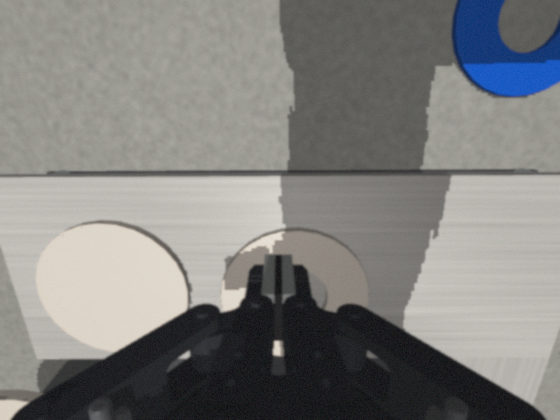

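```bash
cat >> ov.py <<'E'
def from_ext(ci,L,R,T,x0):
    from scipy.optimize import least_squares
    t=np.linspace(0,2*np.pi,181)
    def f(q):
        w=stw(0,0)*0
        P=np.array([proj('w',np.append(stw(q[0]+60*np.cos(a),q[1]+60*np.sin(a)),.074),ci) for a in t])
        return [P[:,0].min()-L,P[:,0].max()-R,P[:,1].min()-T]
    r=least_squares(f,x0,diff_step=1e-3); return r.x,r.fun
E
python3 - <<'E'
from ov import *
ci=pickle.load(open('w5.pkl','rb')); im=cv2.imread('pics/w5.png')
cv2.imwrite('pics/w5z.png',cv2.resize(im[160:360,190:400],None,fx=3.5,fy=3.5))
print(from_ext(ci,222,369,229,[-138.,0.]))
E
```

```text
(array([-138.69634262,    1.5900684 ]), array([-1.68097809,  1.67505841,  0.26205822]))
```

View pics/w5z.png

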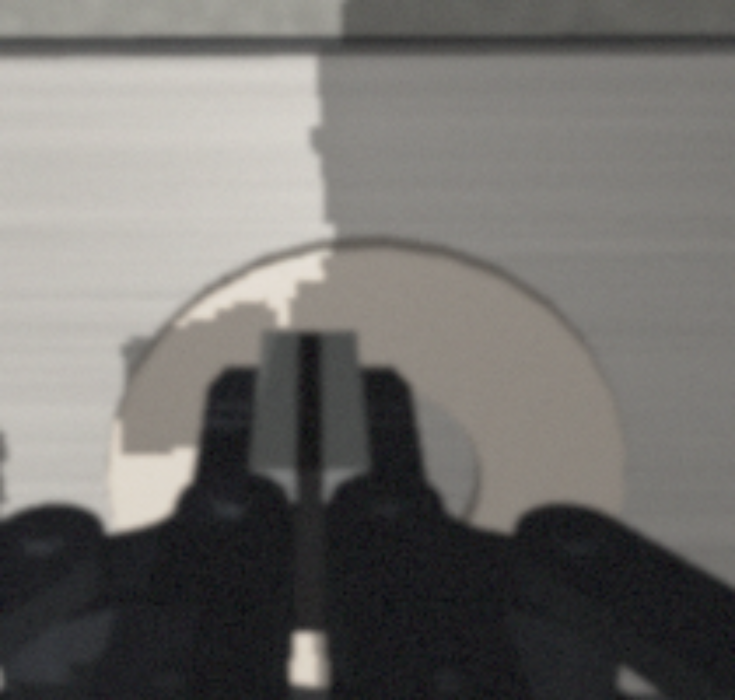

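{"method": "arm_command", "body": {
  "steps": "-11 14 0 0; -11 14 -30 0; -11 14 -60 0; -11 14 -76 0; -11 14 -82 0; -11 14 -83 0; -11 14 -83 0; -11 14 -83 0",
  "fingers": -0.1
}}

```text
clock: 13.02
tcp_pos: [0.4313, 0.0871, 0.0663]
orientation: [0.005, 0.723, 0.691, 0.005]
wrist_force: [1.0, -0.4, 1.0]
finger_gap: 0.0385
```

{"method": "arm_command", "body": {
  "steps": "0 0 -1 0; 0 0 -2 0; 0 0 -3 0; 0 0 -3 0"
}}

```text
clock: 13.52
tcp_pos: [0.4317, 0.087, 0.0647]
orientation: [0.005, 0.723, 0.691, 0.006]
wrist_force: [-4.4, -0.2, 13.9]
finger_gap: 0.0387
```

Tips touch the deck at TCP z of about 65.5 mm. I'll raise to 68 and push the ring along station +x toward the notch.

{"method": "arm_command", "body": {
  "steps": "0 0 4 0; 4 0 4 0; 10 0 4 0; 17 -1 4 0; 25 -1 4 0; 33 -1 4 0; 41 -2 4 0; 49 -2 4 0; 57 -3 4 0; 65 -3 4 0; 73 -3 4 0; 81 -4 4 0; 89 -4 4 0; 97 -4 4 0; 105 -5 4 0; 113 -5 4 0; 119 -5 4 0; 123 -5 4 0; 123 -5 4 0; 123 -5 4 0"
}}

```text
clock: 16.02
tcp_pos: [0.5545, 0.082, 0.0687]
orientation: [0.005, 0.723, 0.691, 0.005]
wrist_force: [-0.3, 0.5, -0.1]
finger_gap: 0.0382
```

Run:
```python
from ov import *
im,ci=shoot('w6')
im,ci=shoot('s6','scene')
cv2.imwrite('pics/s6z.png',cv2.resize(im[170:280,130:350],None,fx=3.5,fy=3.5,interpolation=cv2.INTER_CUBIC))
```

```text
{'clock': np.float64(16.025), 'tcp_pos': array([0.5545, 0.082 , 0.0687]), 'orientation': array([0.0054, 0.7227, 0.6911, 0.0055]), 'finger_gap': np.float64(0.0382), 'wrist_force': array([-0.2761,  0.5113, -0.1228])}
tcp station mm [-94.9   1. ]
{'clock': np.float64(16.075), 'tcp_pos': array([0.5545, 0.082 , 0.0687]), 'orientation': array([0.0054, 0.7227, 0.6911, 0.0055]), 'finger_gap': np.float64(0.038), 'wrist_force': array([-0.5203,  0.7757, -0.0732])}
tcp station mm [-94.9   1. ]
```

View pics/w6.png

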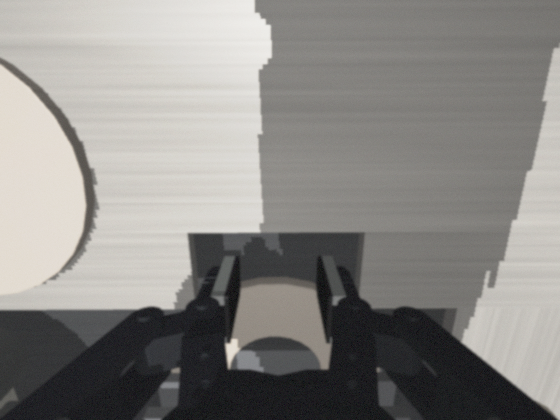

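View pics/s6z.png

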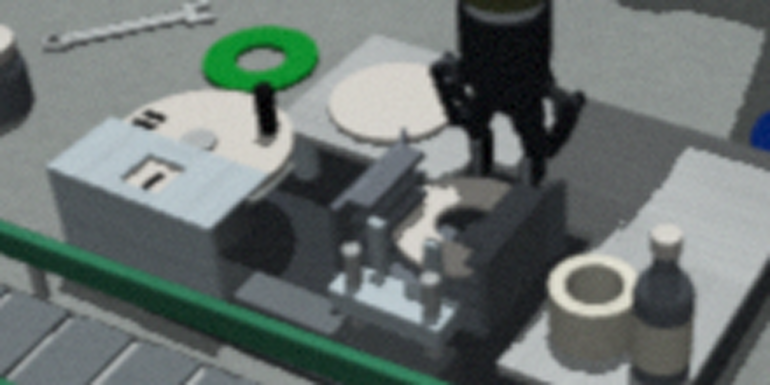

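The ring is in the mouth between the cassette walls (scene zoom, about (460,225)) and the fingers are over the notch. I'll dip slightly and push on.

{"method": "arm_command", "body": {
  "steps": "0 0 -2 0; 3 0 -3 0; 7 0 -3 0; 11 0 -3 0; 15 -1 -3 0; 19 -1 -3 0; 22 -1 -3 0; 22 -1 -3 0"
}}

```text
clock: 17.12
tcp_pos: [0.577, 0.081, 0.0658]
orientation: [0.006, 0.723, 0.691, 0.006]
wrist_force: [-1.2, -0.4, 1.2]
finger_gap: 0.0384
```

{"method": "arm_command", "body": {
  "steps": "2 0 0 0; 4 0 0 0; 5 0 0 0; 6 0 0 0; 7 0 0 0; 7 0 0 0"
}}

```text
clock: 17.88
tcp_pos: [0.5826, 0.0811, 0.0656]
orientation: [0.005, 0.723, 0.691, 0.005]
wrist_force: [-4.2, 0.0, 4.5]
finger_gap: 0.0387
```

Run:
```python
from ov import *
im,ci=shoot('w7')
im,ci=shoot('s7','scene')
cv2.imwrite('pics/s7z.png',cv2.resize(im[170:280,130:350],None,fx=3.5,fy=3.5,interpolation=cv2.INTER_CUBIC))
```

```text
{'clock': np.float64(17.875), 'tcp_pos': array([0.5826, 0.0811, 0.0656]), 'orientation': array([0.0047, 0.7227, 0.6912, 0.0048]), 'finger_gap': np.float64(0.0387), 'wrist_force': array([-4.2212,  0.0216,  4.4913])}
tcp station mm [-66.7   1.3]
{'clock': np.float64(17.925), 'tcp_pos': array([0.5827, 0.0811, 0.0657]), 'orientation': array([0.0048, 0.7227, 0.6912, 0.0048]), 'finger_gap': np.float64(0.0383), 'wrist_force': array([-5.7741,  0.5248,  4.2454])}
tcp station mm [-66.7   1.3]
```

View pics/w7.png

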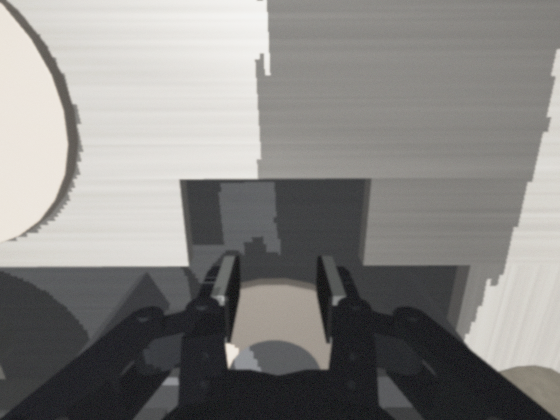

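View pics/s7z.png

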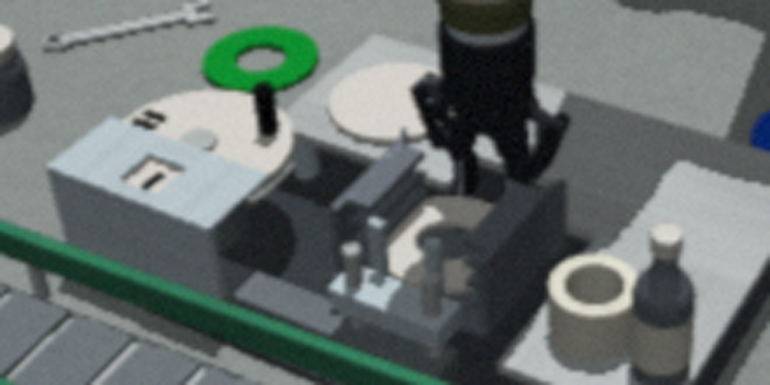

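{"method": "arm_command", "body": {
  "steps": "2 0 0 0; 3 0 0 0; 3 0 0 0; 3 0 0 0"
}}

```text
clock: 18.48
tcp_pos: [0.5829, 0.0811, 0.0654]
orientation: [0.003, 0.723, 0.691, 0.003]
wrist_force: [-8.2, 0.3, 7.3]
finger_gap: 0.0382
```

Firm stop at TCP x of about -66.5 station, against about -67.6 predicted for home. I'll back off and go to the post.

{"method": "arm_command", "body": {
  "steps": "-10 0 0 0; -25 1 5 0; -28 1 50 0; -28 0 100 -0.1; -20 -20 145 -0.2; -5 -60 145 -0.35; 8 -100 145 -0.5; 20 -140 145 -0.65; 30 -170 145 -0.79; 36 -192 145 -0.79; 36 -198 145 -0.79; 36 -198 130 -0.79; 36 -198 130 -0.79",
  "fingers": 0.2
}}

```text
clock: 20.1
tcp_pos: [0.6175, -0.1154, 0.1934]
orientation: [0.003, 0.933, 0.361, 0.0]
wrist_force: [0.3, -0.5, -0.9]
finger_gap: 0.0516
```

Run:
```python
from ov import *
im,ci=shoot('w8')
im,ci=shoot('t8','top')
cv2.imwrite('pics/t8z.png',cv2.resize(im[105:250,185:395],None,fx=3.8,fy=3.8,interpolation=cv2.INTER_CUBIC))
```

```text
{'clock': np.float64(20.1), 'tcp_pos': array([ 0.6175, -0.1154,  0.1934]), 'orientation': array([2.800e-03, 9.326e-01, 3.608e-01, 2.000e-04]), 'finger_gap': np.float64(0.0516), 'wrist_force': array([ 0.3253, -0.4793, -0.885 ])}
tcp station mm [ -23.2 -193.4]
{'clock': np.float64(20.15), 'tcp_pos': array([ 0.6179, -0.1154,  0.1942]), 'orientation': array([3.200e-03, 9.326e-01, 3.608e-01, 6.000e-04]), 'finger_gap': np.float64(0.051), 'wrist_force': array([-0.0241, -0.6675, -0.683 ])}
tcp station mm [ -22.8 -193.5]
```

View pics/t8z.png

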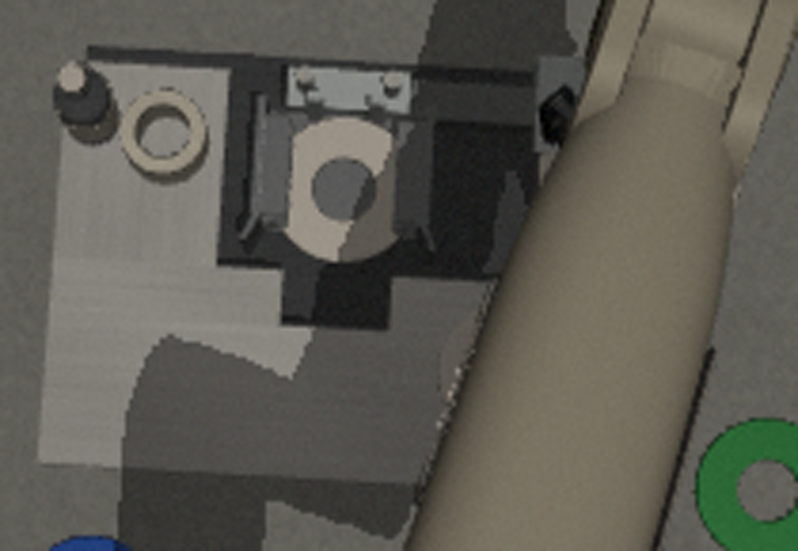

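View pics/w8.png

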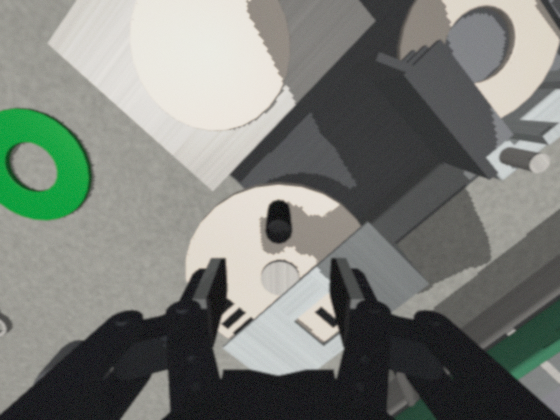

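Run:
```python
from ov import *
X=ray('top',(344+.5)/3.8+184.5,(190+.5)/3.8+104.5,.071)[:2]; print((M.T@(X-p[:2])*1000).round(1))
```

```text
[-2.2 -0.8]
```

{"method": "arm_command", "body": {
  "steps": "1 -1 -30 0; 1 -1 -60 0; 1 -1 -78 0; 1 -1 -82 0; 1 -1 -82 0"
}}

```text
clock: 20.82
tcp_pos: [0.6196, -0.1163, 0.1134]
orientation: [0.004, 0.933, 0.361, 0.001]
wrist_force: [0.6, -0.8, -0.2]
finger_gap: 0.0512
```

{"method": "arm_command", "body": {
  "steps": "0 0 0 0; 0 0 0 0; 0 0 0 0; 0 0 0 0",
  "fingers": -1
}}

```text
clock: 21.32
tcp_pos: [0.6201, -0.1166, 0.1146]
orientation: [0.004, 0.933, 0.361, 0.002]
wrist_force: [-1.6, 0.3, 5.9]
finger_gap: 0.017
```

Run:
```python
import numpy as np
a=np.array([-38.7,42.2]); n=14
for k in range(1,n+1):
    d=1.57*k/n; c,s=np.cos(d),np.sin(d); q=np.array([[c,-s],[s,c]])@a-a; print(round(q[0]),round(q[1]),0,round(d,2),end='; ')
```

```text
-4 -5 0 0.11; -8 -10 0 0.22; -12 -15 0 0.34; -14 -21 0 0.45; -17 -27 0 0.56; -18 -33 0 0.67; -19 -40 0 0.79; -18 -46 0 0.9; -18 -52 0 1.01; -16 -59 0 1.12; -14 -65 0 1.23; -11 -71 0 1.35; -8 -76 0 1.46; -4 -81 0 1.57;
```

{"method": "arm_command", "body": {
  "steps": "-4 -5 0 0.11; -8 -10 0 0.22; -12 -15 0 0.34; -14 -21 0 0.45; -17 -27 0 0.56; -18 -33 0 0.67; -19 -40 0 0.79; -18 -46 0 0.90; -18 -52 0 1.01; -16 -59 0 1.12; -14 -65 0 1.23; -11 -71 0 1.35; -8 -76 0 1.46; -4 -81 0 1.57; -4 -81 0 1.57; -4 -81 0 1.57; -4 -81 0 1.57"
}}

```text
clock: 23.45
tcp_pos: [0.6168, -0.197, 0.1147]
orientation: [0.002, 0.405, 0.914, 0.005]
wrist_force: [3.5, 3.3, -1.0]
finger_gap: 0.0171
```

```bash
python3 wh.py
python3 - <<'E'
from ov import *
im,ci=shoot('s9','scene')
cv2.imwrite('pics/s9z.png',cv2.resize(im[170:280,130:350],None,fx=3.5,fy=3.5,interpolation=cv2.INTER_CUBIC))
E
```

```text
theta 0.7817823557364444 r 0.05667650240243416 [ 0.61683458 -0.1969557   0.11468922] [ 3.5  3.3 -1. ] 23.45
{'clock': np.float64(23.45), 'tcp_pos': array([ 0.6168, -0.197 ,  0.1147]), 'orientation': array([0.0022, 0.4047, 0.9144, 0.0051]), 'finger_gap': np.float64(0.0171), 'wrist_force': array([ 3.4758,  3.2764, -0.9632])}
tcp station mm [ -20.2 -274.9]
```

View pics/s9z.png

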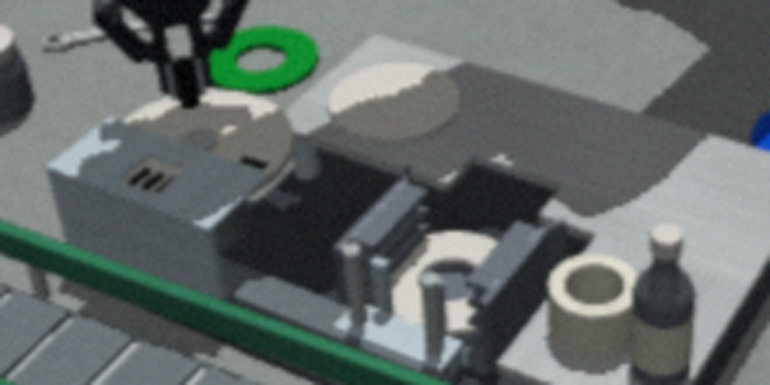

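Three bars show in the window (scene zoom, about (150,177)). I'll release, and measure the solid disc from the clear top image taken earlier and w8.

Run:
```python
from ov import *
X=ray('top',(513+.5)/3.8+184.5,(373+.5)/3.8+104.5,.074)[:2]; print((M.T@(X-p[:2])*1000).round(1))
ci=pickle.load(open('w8.pkl','rb')); v=cv2.imread('pics/w8.png')
for r in (60,):
  for t in np.linspace(0,2*np.pi,80):
    q=proj('w',np.append(stw(-144+r*np.cos(t),-145+r*np.sin(t)),.074),ci); 
    if 0<=q[0]<560 and 0<=q[1]<420: v[int(q[1]),int(q[0])]=(0,200,0)
for a in [(-235,-230),(-68,-230)]:
    print(proj('w',np.append(stw(*a),.066),ci))
cv2.imwrite('pics/w8z.png',cv2.resize(v[0:200,40:340],None,fx=2.6,fy=2.6,interpolation=cv2.INTER_NEAREST))
```

```text
[-143.  -144.8]
[48.12490208 43.97520152]
[212.87384607 192.29734779]
```

View pics/w8z.png

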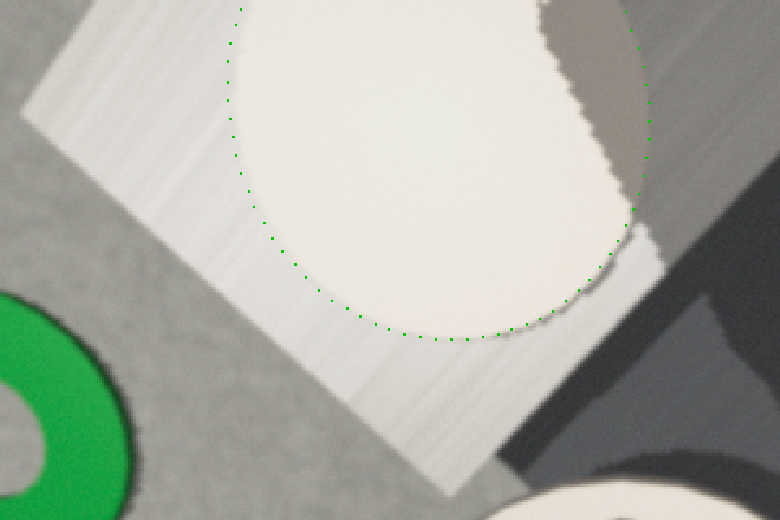

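{"method": "arm_command", "body": {
  "steps": "0 0 0 0; 0 0 0 0; 0 0 0 0; 0 0 30 0; 0 0 75 0; -20 10 80 0.15; -50 22 80 0.3; -85 40 80 0.45; -110 50 80 0.6; -122 55 80 0.79; -122 55 80 0.79; -122 55 80 0.79",
  "fingers": -0.1
}}

```text
clock: 25.0
tcp_pos: [0.4954, -0.1424, 0.1949]
orientation: [0.0, 0.023, 1.0, 0.005]
wrist_force: [-0.6, 0.0, 0.7]
finger_gap: 0.0385
```

Run:
```python
from ov import *
im,ci=shoot('w10')
im,ci=shoot('t10','top')
cv2.imwrite('pics/t10z.png',cv2.resize(im[105:250,185:395],None,fx=3.8,fy=3.8,interpolation=cv2.INTER_CUBIC))
```

```text
{'clock': np.float64(25.0), 'tcp_pos': array([ 0.4954, -0.1424,  0.1949]), 'orientation': array([5.000e-04, 2.330e-02, 9.997e-01, 5.200e-03]), 'finger_gap': np.float64(0.0385), 'wrist_force': array([-0.6103,  0.0073,  0.6706])}
tcp station mm [-143.9 -225.9]
{'clock': np.float64(25.05), 'tcp_pos': array([ 0.4955, -0.1424,  0.1947]), 'orientation': array([4.000e-04, 2.300e-02, 9.997e-01, 5.300e-03]), 'finger_gap': np.float64(0.0382), 'wrist_force': array([0.512 , 0.1459, 0.3625])}
tcp station mm [-143.9 -225.9]
```

View pics/w10.png

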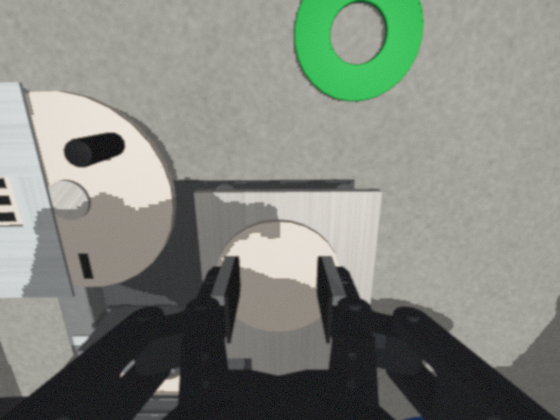

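View pics/t10z.png

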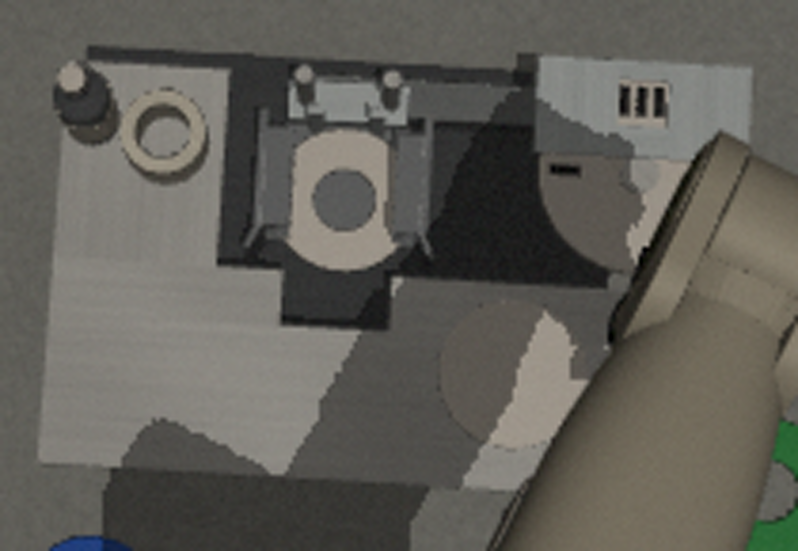

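Three bars are centred in the window (zoom (642,101)). I'll descend beside the solid disc.

{"method": "arm_command", "body": {
  "steps": "0 0 -40 0; 0 0 -80 0; 0 0 -110 0; 0 0 -123 0; 0 0 -127 0; 0 0 -127 0; 0 0 -127 0"
}}

```text
clock: 25.98
tcp_pos: [0.4964, -0.1428, 0.0688]
orientation: [0.001, 0.023, 1.0, 0.005]
wrist_force: [0.1, -0.3, -0.4]
finger_gap: 0.0382
```

{"method": "arm_command", "body": {
  "steps": "0 4 0 0; 0 10 0 0; 1 18 0 0; 1 27 0 0; 2 36 0 0; 2 46 0 0; 2 56 0 0; 3 66 0 0; 3 76 0 0; 4 86 0 0; 4 96 0 0; 5 106 0 0; 5 116 0 0; 6 126 0 0; 6 136 0 0; 6 145 0 0; 7 152 0 0; 7 156 0 0; 7 157 0 0; 7 157 0 0"
}}

```text
clock: 28.48
tcp_pos: [0.5033, 0.0142, 0.0687]
orientation: [0.001, 0.023, 1.0, 0.005]
wrist_force: [1.1, -0.7, -0.3]
finger_gap: 0.0382
```

Run:
```python
from ov import *
im,ci=shoot('w11')
im,ci=shoot('t11','top')
cv2.imwrite('pics/t11z.png',cv2.resize(im[105:250,185:395],None,fx=3.8,fy=3.8,interpolation=cv2.INTER_CUBIC))
```

```text
{'clock': np.float64(28.475), 'tcp_pos': array([0.5033, 0.0142, 0.0687]), 'orientation': array([0.0012, 0.0228, 0.9997, 0.005 ]), 'finger_gap': np.float64(0.0382), 'wrist_force': array([ 1.0783, -0.7197, -0.2988])}
tcp station mm [-143.  -69.]
{'clock': np.float64(28.525), 'tcp_pos': array([0.5033, 0.0141, 0.0687]), 'orientation': array([0.0011, 0.0229, 0.9997, 0.0051]), 'finger_gap': np.float64(0.0383), 'wrist_force': array([ 0.2983, -0.3922,  0.0994])}
tcp station mm [-143.   -69.1]
```

View pics/w11.png

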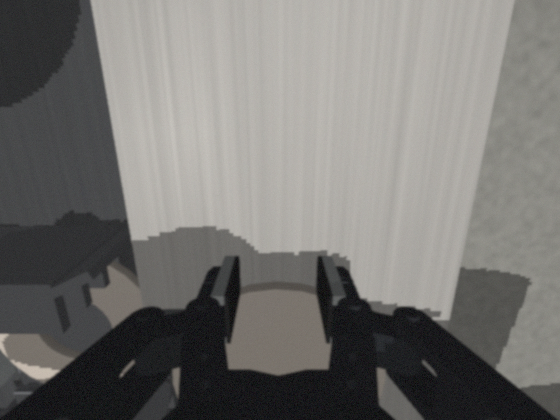

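View pics/t11z.png

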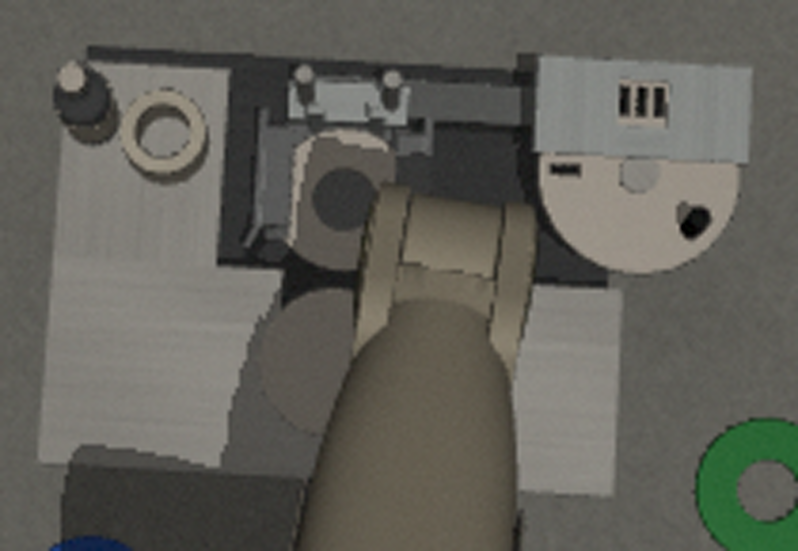

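The solid disc's left edge is at zoom column 262, so its centre is about y = 0. I'll lift clear, swing behind it and descend.

{"method": "arm_command", "body": {
  "steps": "0 -6 0 0; 0 -14 2 0; 0 -14 25 0; -5 -10 45 -0.18; -18 0 45 -0.36; -30 15 45 -0.54; -42 28 45 -0.72; -52 40 45 -0.90; -60 52 45 -1.08; -68 60 45 -1.26; -74 68 45 -1.44; -77 71 45 -1.57; -77 71 30 -1.57; -77 71 12 -1.57; -77 71 2 -1.57; -77 71 0 -1.57; -77 71 0 -1.57; -77 71 0 -1.57"
}}

```text
clock: 30.82
tcp_pos: [0.4268, 0.0851, 0.0693]
orientation: [0.005, 0.723, 0.691, 0.003]
wrist_force: [-0.3, -0.7, 0.5]
finger_gap: 0.0385
```

Run:
```python
from ov import *
im,ci=shoot('w12')
im,ci=shoot('t12','top')
cv2.imwrite('pics/t12z.png',cv2.resize(im[105:250,185:395],None,fx=3.8,fy=3.8,interpolation=cv2.INTER_CUBIC))
```

```text
{'clock': np.float64(30.825), 'tcp_pos': array([0.4268, 0.0851, 0.0693]), 'orientation': array([0.0048, 0.7228, 0.691 , 0.0032]), 'finger_gap': np.float64(0.0385), 'wrist_force': array([-0.2886, -0.7471,  0.4913])}
tcp station mm [-222.6   -1.6]
{'clock': np.float64(30.875), 'tcp_pos': array([0.4268, 0.0851, 0.0692]), 'orientation': array([0.0047, 0.7228, 0.691 , 0.0032]), 'finger_gap': np.float64(0.0383), 'wrist_force': array([ 0.5862, -0.0666, -0.7594])}
tcp station mm [-222.6   -1.6]
```

View pics/w12.png

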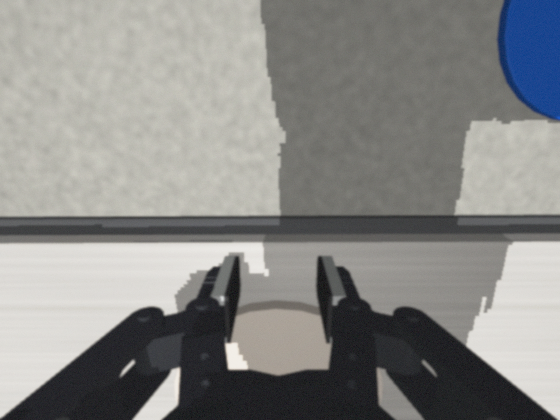

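View pics/t12z.png

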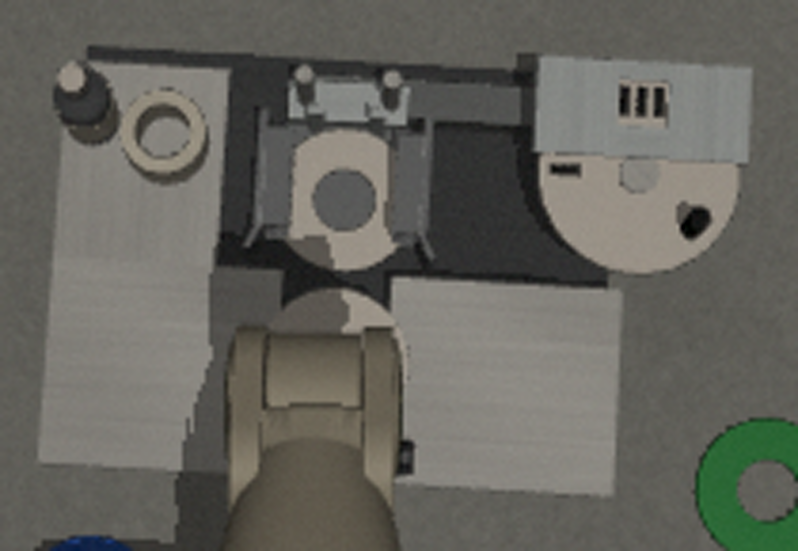

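{"method": "arm_command", "body": {
  "steps": "3 0 -1 0; 9 0 -1 0; 17 0 -1 0; 25 0 -1 0; 33 0 -1 0; 41 0 -1 0; 49 -1 -1 0; 57 -1 -1 0; 65 -1 -1 0; 73 -2 -1 0; 81 -2 -1 0; 89 -2 -1 0; 97 -3 -1 0; 105 -3 -1 0; 113 -4 -1 0; 120 -4 -1 0; 125 -4 -1 0; 128 -4 -1 0; 128 -4 -1 0; 128 -4 -1 0"
}}

```text
clock: 33.42
tcp_pos: [0.5546, 0.0812, 0.0682]
orientation: [0.005, 0.723, 0.691, 0.003]
wrist_force: [-0.1, -0.3, -0.3]
finger_gap: 0.0387
```

Run:
```python
from ov import *
im,ci=shoot('w13')
im,ci=shoot('s13','scene')
cv2.imwrite('pics/s13z.png',cv2.resize(im[170:280,130:350],None,fx=3.5,fy=3.5,interpolation=cv2.INTER_CUBIC))
```

```text
{'clock': np.float64(33.425), 'tcp_pos': array([0.5546, 0.0812, 0.0682]), 'orientation': array([0.0048, 0.7228, 0.691 , 0.0031]), 'finger_gap': np.float64(0.0387), 'wrist_force': array([-0.096 , -0.2547, -0.3084])}
tcp station mm [-94.7   0.2]
{'clock': np.float64(33.475), 'tcp_pos': array([0.5546, 0.0811, 0.0682]), 'orientation': array([0.0047, 0.7228, 0.691 , 0.0031]), 'finger_gap': np.float64(0.0386), 'wrist_force': array([ 0.3995, -0.3183,  0.5694])}
tcp station mm [-94.8   0.1]
```

View pics/s13z.png

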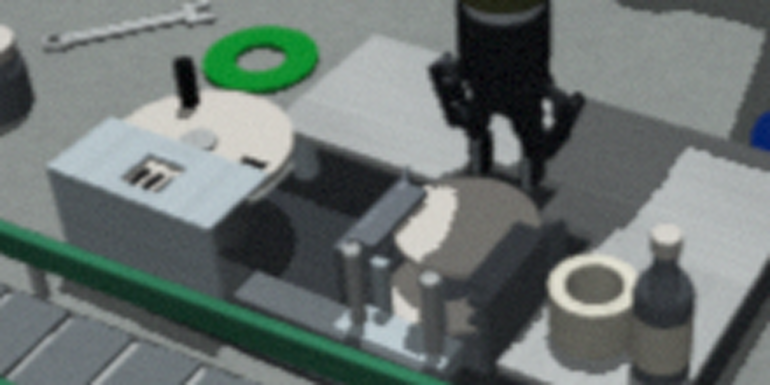

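View pics/w13.png

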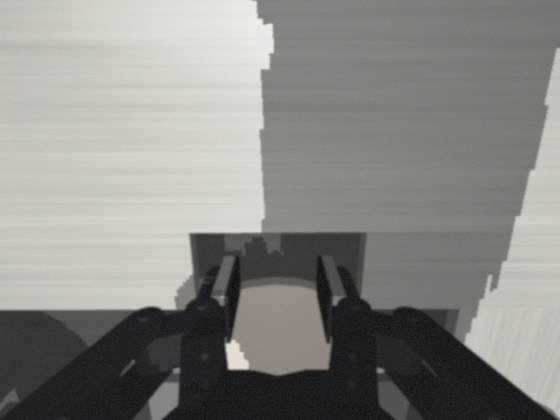

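The solid disc is entering the top slot above the ring (scene zoom, about (470,225)). I'll dip and push home.

{"method": "arm_command", "body": {
  "steps": "0 0 -2 0; 3 0 -3 0; 7 0 -3 0; 11 0 -3 0; 15 -1 -3 0; 19 -1 -3 0; 22 -1 -3 0; 24 -1 -3 0; 26 -1 -3 0; 28 -1 -3 0; 28 -1 -3 0; 28 -1 -3 0"
}}

```text
clock: 35.02
tcp_pos: [0.5824, 0.0802, 0.0653]
orientation: [0.005, 0.723, 0.691, 0.003]
wrist_force: [-3.7, -0.4, 4.2]
finger_gap: 0.0383
```

{"method": "arm_command", "body": {
  "steps": "1 0 0 0; 2 0 0 0; 3 0 0 0; 3 0 0 0"
}}

```text
clock: 35.52
tcp_pos: [0.583, 0.0802, 0.0648]
orientation: [0.003, 0.723, 0.691, 0.001]
wrist_force: [-8.4, 0.6, 7.4]
finger_gap: 0.0384
```

Same stop position and force as the ring (TCP x 0.583). I'll retreat and check.

{"method": "arm_command", "body": {
  "steps": "-10 0 0 0; -30 1 5 0; -35 1 50 0; -60 1 100 0; -110 0 130 0; -160 0 140 0; -180 0 140 0; -180 0 140 0; -180 0 140 0"
}}

```text
clock: 36.65
tcp_pos: [0.4042, 0.0802, 0.2049]
orientation: [0.004, 0.723, 0.691, 0.002]
wrist_force: [1.0, -0.6, 0.1]
finger_gap: 0.0384
```

Run:
```python
from ov import *
im,ci=shoot('s14','scene')
cv2.imwrite('pics/s14z.png',cv2.resize(im[170:280,130:350],None,fx=3.5,fy=3.5,interpolation=cv2.INTER_CUBIC))
im,ci=shoot('t14','top')
cv2.imwrite('pics/t14z.png',cv2.resize(im[105:250,185:395],None,fx=3.8,fy=3.8,interpolation=cv2.INTER_CUBIC))
for r in trace('top','solid_disc_center')[:3]:
    ys,xs=np.nonzero(r['mask']); X=ray('top',xs.mean(),ys.mean(),.071)[:2]; print(r['score'],r['box'],(M.T@(X-p[:2])*1000).round(1))
```

```text
{'clock': np.float64(36.65), 'tcp_pos': array([0.4042, 0.0802, 0.2049]), 'orientation': array([0.0038, 0.7228, 0.691 , 0.0021]), 'finger_gap': np.float64(0.0384), 'wrist_force': array([ 1.003 , -0.5703,  0.1179])}
tcp station mm [-244.9   -7.5]
{'clock': np.float64(36.7), 'tcp_pos': array([0.4042, 0.0802, 0.2047]), 'orientation': array([0.0035, 0.7228, 0.691 , 0.0018]), 'finger_gap': np.float64(0.0384), 'wrist_force': array([-0.4952, -0.5193, -0.1072])}
tcp station mm [-244.9   -7.5]
0.9 [259.2, 139.9, 31.5, 35.1] [-2.9  1. ]
0.57 [98.9, 180.1, 45.6, 50.4] [-186.9  445.5]
0.23 [200.5, 121.5, 19.0, 23.3] [ 54.5 213.1]
```

View pics/t14z.png

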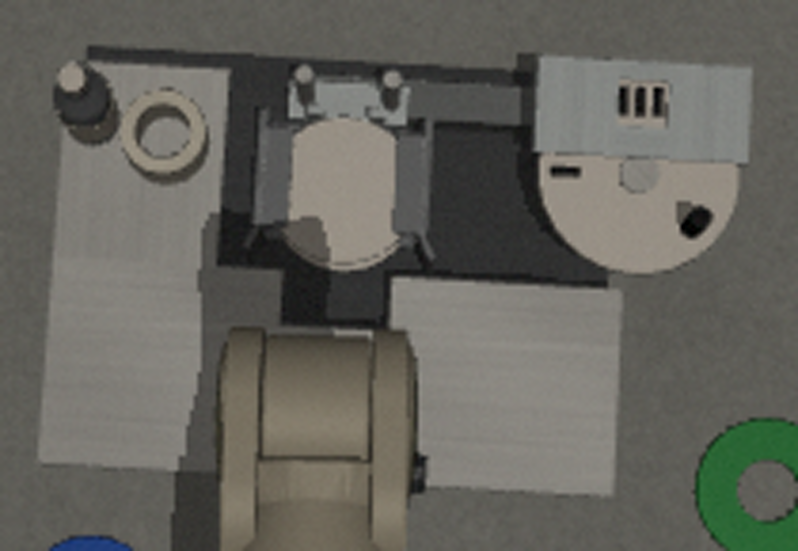

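View pics/s14z.png

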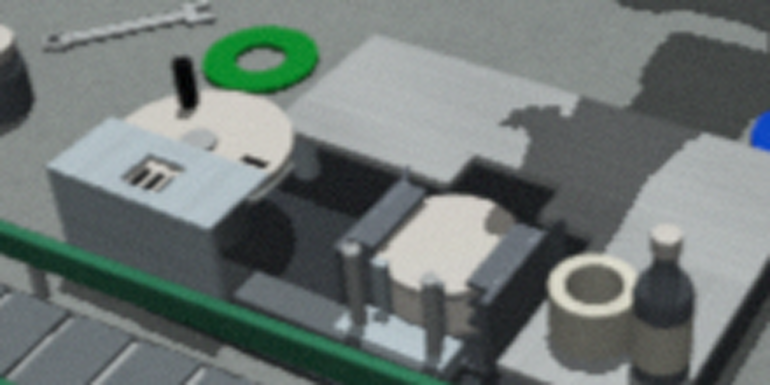

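```bash
python3 -c "
from workcell import *
print(get_state()['clock']); print(hand_in())"
```

```text
36.8
the job is handed in; nothing more can be done
None
```

I did both halves of the task and handed the job in at 36.8 s; no verdict was reported.

**What I did**
- **Single-bar mark:** I gripped the post and turned the wheel from about -0.39 to about -0.78 rad.
- **Disc with the hole:** I dragged it by its hole to in front of the cassette. Then I pushed it from behind with two fingers into the bottom slot until it stopped.
- **Three-bar mark:** I turned the wheel to about +0.78 rad.
- **Solid disc:** I pushed it sideways to the middle, then from behind into the top slot until it stopped.

**Last checks**
- **Wheel:** in the top view, three bars are centred in the window.
- **Disc with the hole:** it measured about (-2.2, -0.8) mm from home, in x and y. I took this before the second wheel turn and did not repeat it. The later pictures show it in place under the solid disc.
- **Solid disc:** it measured about (-2.9, 1.0) mm from home. The visible edge of the ring below probably pulls that reading back a little.
- **Firm stops:** both discs stopped at the same tool position (x 0.583 m) with about 8 N on the tool.
- **Clear of the scene:** the gripper was well clear of everything, and the bystanders near the station looked unmoved.

One small disagreement: the deck's near edge fitted about 3 mm off in one wrist picture. The discs' end stops do not depend on that edge.

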